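Present the tasting dish

ROBOT

A 6-joint arm with a two-finger parallel gripper is mounted at the origin on a cart in front of the work surface, level with it; the furniture and walls round the work are solid. World frame = base frame: x ahead of the robot, y to its left, z up, the work surface at z = 0. Lengths are in mm, angles in rad, forces in N, time in s.
With the tool pointing down it reaches from about 350 to 875 mm from the base axis. Payload 15.5 kg.
Tool frame: the origin (TCP) lies on the centre line of the jaws, within the pads' length; the fingertips stand 19 mm ahead of it and the grasp point (between the pads) is the TCP; z points along the fingers, y is the line along which they close (so a half turn about z gives the same grasp; the last joint's range is limited). The gripper opens to 85 mm and grips with 20 to 120 N. Pads are 22 mm wide; open, the fingers measure 114 mm over their backs; the gripper's body (76 mm by 85 mm) begins 54 mm behind the grasp point. The pads swing forward as they close: fully open they stand 13 mm farther back than shut.
Start: joints at [1.022, 0.494, 1.345, -0, 1.302, -0.096], TCP at [273.986, 561.746, 250.277] pointing down, gripper open.
Joint ranges: [-2.91, 2.91], [-0.82, 2.16], [0.22, 2.67], [-1.22, 4.37], [0.12, 2.79], [-3.08, 3.08]. Speed limits (rad/s): [1.89, 1.89, 2.57, 3.01, 3.01, 3.01].

INTERFACE

Orientations are given as a unit quaternion [w, x, y, z].
In Python, from workcell import env, release, gripper_close, imaging, outline_of gives the robot as it stands. The module is installed in compiled form; this text tells all that it offers. Calls block until the motion is done:
- env.move_ptp(position, orientation): joint-space move of the TCP to a pose.
- env.servo_line(position, orientation=None, v=150, guard=None): straight line of the TCP; orientation=None keeps the orientation; v is the mean speed in mm/s. With guard (N) it stops when the force on the tool has changed by that much, and returns True; else False.
- env.set_joints(angles): joint-space move.
- release() and gripper_close(): open the fingers fully, or close them until they stop; the grip force is fixed at half the most.
- env.wait(seconds).
- env.solve_ik(position, orientation): joint angles nearest the present ones, or None.
- env.get_state(): the state.
- imaging.grab_frame(name): name is "scene" or "top"; returns the picture (384x512x3 uint8, red, green, blue); there is no depth.
- imaging.calibration(name): a dict with "mtx" (3x3 intrinsics, pixels), "distortion" ([k1, k2, p1, p2, k3] as OpenCV has them; the pictures are not rectified), "R" (3x3) and "t" (3): a world point X has camera coordinates R X + t. Camera axes: x right, y down, z forward; pixel columns grow to the right and rows downward; lengths in mm; the calibration is good to about 2 mm. A picture is of the moment at which its call begins. calibration takes no time and is no camera call.
A pose or a line that the arm cannot do raises env.MotionError and nothing moves.
- env.finish_job(): hands the job in; it is judged then, once.
Trained networks look in the newest picture that a camera, given by its name, has taken for a name from the list of things; names that differ only in an ending like _2 or _b are one class to them, and where a whole thing is asked for, a point or a joint stands for the part that bears it (a point fixed in the world has none). Each returns a list of dicts, best first, with "confidence" (0 to 1); they miss things now and then, are a little off and sometimes report something else, mostly with a low value. They report only what shows in the picture. A call takes as long as a camera call. They do not tell look-alikes from the thing itself.
- outline_of(camera, target): "region" (384x512 bool, what is visible of it) and "box" ([centre column, centre row, width, height] in pixels, round what is visible of it).
The state is a dict: "t": time; "qpos": joint angles; "qd": joint speeds; "tau": joint torques, N m; "ee_pos": TCP position; "tool_rot": TCP orientation; "contact_force": force on the tool from outside, world axes, zero at the start; "torque": the same for the moment, N m; "width": finger opening in mm; "gripper_force": force on a finger pad.
Only numpy, scipy, OpenCV 4.12 (cv2) and the standard library are available. Lean on these libraries where they do the work, as an engineer would, in place of code of your own. Each camera call takes 0.05 s, during which the arm holds its last target. There are 200 camera calls.

TASK

The blank orange tag is straddling the handle of the wooden tasting dish: move it to the steel rail and leave it hanging astride the bar. Then take the dish by its handle, lift it level well clear of the counter and, once it is up, turn it in the air through a quarter turn (either way), so that its long side is parallel to the rail and the brown ball stays in the middle of its hollow. Finish while holding the dish there, level and still, and leave the other things alone.

Things in the scene. Friction and masses are not known exactly. Their poses are not given: they have to be found in the camera images.
- dish: Tasting dish, about 0.36 kg: oblong wooden board 220 (x) x 110 (y) mm, white saucer 100 mm across in its middle, arched handle over it: steel uprights at x = +-98 mm carry a wooden bar along x, 186 mm long, 12 mm thick (y), 18 mm tall, top at z = 130 mm. Origin: centre of underside, z up. Both ends alike. Starts with its long axis within about 26 degrees of square to the rail.
- dish_hollow (a point): Lowest point of the dish's hollow, on the dish's axis, 14 mm above its underside. The hollow is a shallow cone, sides rising at 10 degrees, to a radius of 47 mm.
- dish_grip (a point): Centre of the handle bar, on the dish's axis, 121 mm above its underside; axes as the dish. Grip it here across the bar's 12 mm (fingers closing along the dish's y) once the tag is off.
- ball_center (a point): Centre of the brown ball, 28 mm diameter, 20 g, lying loose in the hollow.
- tag: Orange saddle tag, about 40 g, an upside-down U, 46 mm long along its x (along the bar it straddles). Origin: middle of the underside of its roof, where it sits on a bar; z up. Legs hang to z = -47 mm, 24 mm gap between them in y. Roof 6 mm thick, 34 mm wide (y); on it a grip tab 10 mm thick (y), 32 mm wide (x), top at z = 45 mm. Starts on the middle of the dish handle.
- rail: Fixed steel rail: a horizontal round bar along its y, 220 mm long, 12 mm diameter, on a post at each end. Origin on the counter under the middle of the bar, z up. Stands to one side of the dish, left or right.
- rail_mid (a point): Middle of the rail's bar, on its axis, 150 mm above the counter; axes as the rail.
- tub: Bystander: lidded tub, 72 mm wide, 71 mm high; origin centre of underside.
- cup: Bystander: clear tea glass, 63 mm wide, 88 mm high; origin centre of underside.
- jar: Bystander: jar with red cap, 61 mm wide, 86 mm high; origin centre of underside.
Mind the look-alikes: they are no part of the job. Several things have the shape of the tag; the one meant has the colours described above.

How it is judged (in metres and radians):
On the way, in this order (a step that is already met when the one before it is completed fails the run):
1. the tag hangs astride the rail's bar, let go, with the dish still on the counter (contact force between tag and rail above 0.1 N and contact force between tag and the fingers below 0.05 N and z of tag in the frame of rail_mid between 0 and 0.015 m and angle between tag's own z axis and vertical below 0.4 rad and angle between the x axis of tag and the y axis of rail, either way round below 0.4 rad and contact force between tag and dish below 0.05 N and height (world z) of dish below 0.02 m), for 0.3 s.
2. the dish is held up level by the fingers, at least 60 mm clear, not yet turned, the ball in the middle (height (world z) of dish above 0.06 m and angle between dish's own z axis and vertical below 0.12 rad and horizontal distance between ball_center and dish_hollow below 0.015 m and contact force between dish and the fingers above 1 N and angle between the x axis of dish and the y axis of rail, either way round above 0.9 rad), for 0.2 s.
At the end, for the whole second after the job is handed in: Fingers hold the dish over 60 mm up, on nothing else, level within 0.12 rad, still (30 mm/s, 0.2 rad/s), long axis within 0.2 rad of parallel to the rail, ball within 15 mm of the middle; the tag hangs astride the rail (upright and along it within 0.4 rad), touching neither fingers nor dish (contact force between tag and rail above 0.1 N and contact force between tag and the fingers below 0.05 N and z of tag in the frame of rail_mid between 0 and 0.015 m and angle between tag's own z axis and vertical below 0.4 rad and angle between the x axis of tag and the y axis of rail, either way round below 0.4 rad and contact force between tag and dish below 0.05 N and height (world z) of dish above 0.06 m and angle between dish's own z axis and vertical below 0.12 rad and horizontal distance between ball_center and dish_hollow below 0.015 m and contact force between dish and the fingers above 1 N and angle between the x axis of dish and the y axis of rail, either way round below 0.2 rad and linear speed of dish below 0.03 m/s and angular speed of dish below 0.2 rad/s and contact force between dish and rail below 0.05 N and contact force between dish and tub below 0.05 N and contact force between dish and cup below 0.05 N and contact force between dish and jar below 0.05 N); the arm keeps its last pose, push and grip.
It fails at once if the ball leaves the middle of the hollow (more than 30 mm off) (horizontal distance between ball_center and dish_hollow above 0.03 m).
It fails at once if the dish is tipped more than 0.25 rad (angle between dish's own z axis and vertical above 0.25 rad).
It fails at once if a bystander is moved more than 30 mm (distance of any of tub, cup, jar from where it was at the start of the episode above 0.03 m).
It also fails if it takes over 59 s, if anything falls off the work surface, if the arm or the gripper's body presses on something with over 40 N, if the wrist force passes 120 N, or if a joint passes its speed limit or range.

## Working session

There is one attempt and no reset: what is moved stays moved. The work goes in short steps, each a Python script; the robot and the scene stay as the last script left them, time stands still between calls to the robot, and variables do not carry over. Pictures are saved under pics/ and viewed, at most 10 in all, crops included, and the job is handed in when it is done.

```bash
mkdir -p pics
python3 - <<'E'
from workcell import env, imaging, outline_of
import cv2, numpy as np
ims=[]
for n in ("scene","top"):
    im=imaging.grab_frame(n); np.save(f"pics/{n}0.npy",im)
    cv2.imwrite(f"pics/{n}0.png",cv2.resize(im[:,:,::-1],(768,576),interpolation=cv2.INTER_CUBIC))
    c=imaging.calibration(n); print(n,np.round(c["mtx"],1).tolist(),np.round(c["distortion"],4),np.round(c["R"],3).tolist(),np.round(c["t"],0), "cam",np.round(-np.array(c["R"]).T@np.array(c["t"])))
    for t in ("dish","tag","rail","tub","cup","jar","ball_center"):
        for d in outline_of(n,t): print(n,t,round(d["confidence"],2),np.round(d["box"],1))
print(env.get_state()["t"])
E
```

```text
scene [[369.7, 0.0, 258.9], [0.0, 369.7, 186.2], [0.0, 0.0, 1.0]] [0.0282 0.     0.     0.     0.    ] [[0.597, -0.802, 0.022], [-0.318, -0.262, -0.911], [0.736, 0.537, -0.412]] [-341.  291.  961.] cam [-411. -713.  668.]
scene dish 0.96 [295.8 220.2  46.3  61.6]
scene tag 0.81 [352.9 237.   14.6  31.2]
scene tag 0.81 [264.9 242.8  19.5  34.8]
scene tag 0.7 [296.9 200.2  13.1  25.7]
scene rail 0.59 [215.4 192.6  53.4  57.5]
scene cup 0.47 [159.4 176.2  16.8  27.4]
scene jar 0.76 [386.8 259.5  26.1  36.2]
scene ball_center 0.66 [296.6 218.1  44.7  58.7]
top [[347.8, 0.0, 258.0], [0.0, 347.8, 195.4], [0.0, 0.0, 1.0]] [-0.0948  0.      0.      0.      0.    ] [[0.021, -1.0, 0.003], [-0.992, -0.021, -0.127], [0.127, 0.0, -0.992]] [ -10.  532. 1421.] cam [3.480e+02 1.000e+00 1.477e+03]
top dish 0.67 [297.4 191.2  36.5  52.7]
top dish 0.5 [301.  188.3  10.6  12.8]
top tag 0.58 [298.5 190.7  35.2  53.6]
top tag 0.53 [301.5 189.6   8.2  13.9]
top tag 0.51 [374.4 201.8  18.4  15.6]
top tag 0.42 [347.4 220.9  14.6   9.6]
top tag 0.4 [297.2 233.6  10.2  12.1]
top rail 0.87 [214.8 199.6  65.   20.7]
top tub 0.6 [254.6 159.3  19.6  18.5]
top cup 0.54 [142.9 196.9  21.8  18. ]
top jar 0.59 [373.4 202.8  20.6  19.5]
0.8
```

View pics/scene0.png

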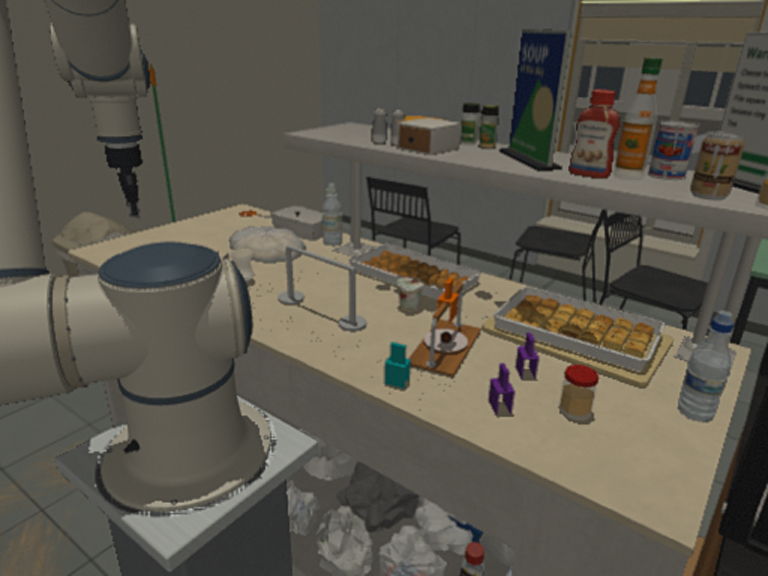

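View pics/top0.png

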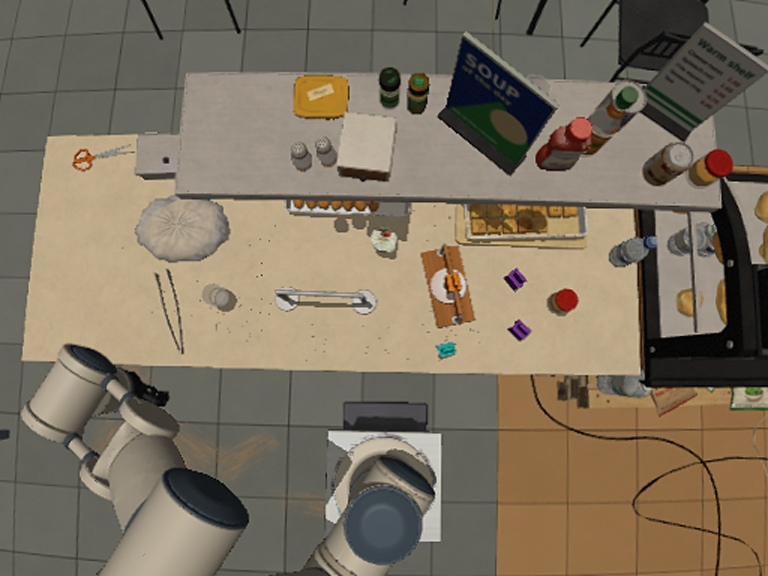

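Run:
```python
import cv2,numpy as np
a=np.load("pics/scene0.npy")[160:290,180:380,::-1]; b=np.load("pics/top0.npy")[145:245,165:365,::-1]
a=cv2.resize(a,None,fx=4,fy=4,interpolation=cv2.INTER_CUBIC)
cv2.imwrite("pics/c1.png",a)
cv2.imwrite("pics/c2.png",cv2.resize(b,None,fx=4,fy=4,interpolation=cv2.INTER_CUBIC))
```

```text
(no output)
```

View pics/c1.png

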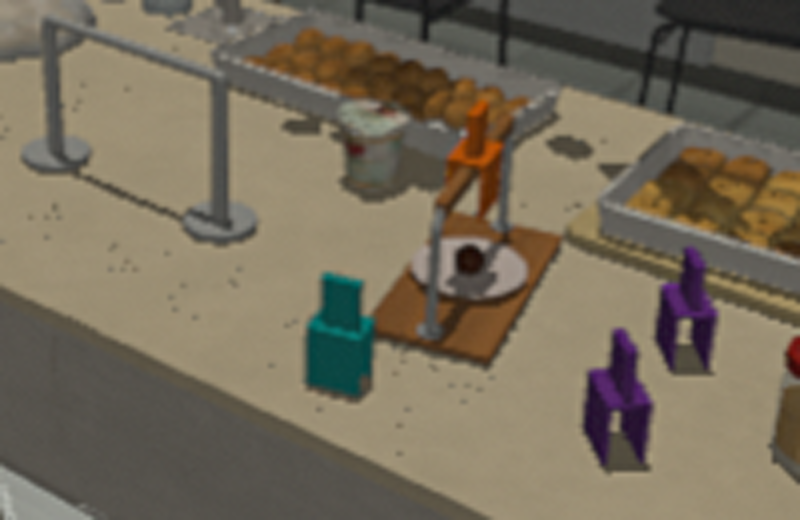

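View pics/c2.png

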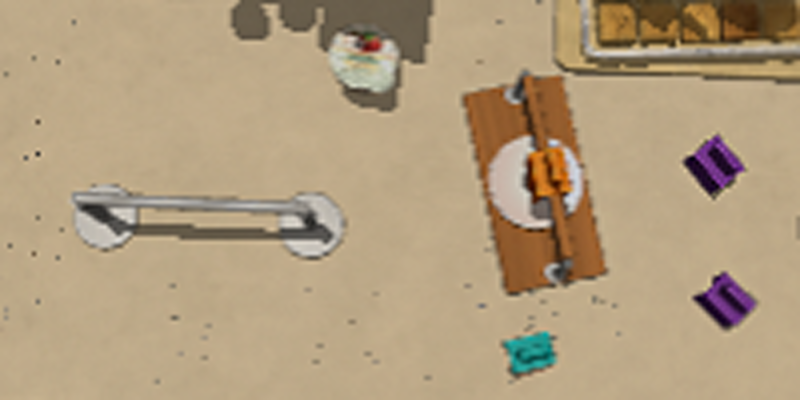

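The orange tag sits on the dish handle at scene (301,198) / top (301,188). The look-alikes are one teal tag at scene (265,243) and two purple tags at scene (353,237) and (335,258); none of them is orange. The crop confirms the orange one is on the handle, with the brown ball at scene (297,225). The rail stands to the left of the dish.

Next I fit the poses to points from both views.

```bash
cat > h.py <<'E'
import numpy as np, cv2
from scipy.optimize import least_squares, minimize
from workcell import env, imaging
CAL={n:imaging.calibration(n) for n in("scene","top")}
def proj(n,P):
    c=CAL[n]; R=np.array(c["R"],float)
    return cv2.projectPoints(np.array(P,float).reshape(-1,1,3),cv2.Rodrigues(R)[0],np.array(c["t"],float),np.array(c["mtx"],float),np.array(c["distortion"],float))[0][:,0]
def tf(p,P,z=0):
    c,s=np.cos(p[2]),np.sin(p[2]); P=np.array(P,float)
    return np.c_[p[0]+c*P[:,0]-s*P[:,1],p[1]+s*P[:,0]+c*P[:,1],P[:,2]+z]
def box(x,y,z0,z1): return [[a,b,c] for a in(-x,x) for b in(-y,y) for c in(z0,z1)]
BOXES=[[[a,b,c] for a in(-23,23) for b in(s*12,s*17) for c in(-47,6)] for s in(-1,1)]+[box(23,17,0,6),box(16,5,6,45)]
def sil(n,p,z,boxes=BOXES,up=8):
    m=np.zeros((384*up//1,512*up//1),np.uint8)
    for b in boxes:
        h=cv2.convexHull(((proj(n,tf(p,b,z))+.5)*up).astype(np.int32)); cv2.fillConvexPoly(m,h,1)
    return cv2.resize(m.astype(np.float32),(512,384),interpolation=cv2.INTER_AREA)
def orange(im):
    h=cv2.cvtColor(im,cv2.COLOR_RGB2HSV); return ((h[...,0]>6)&(h[...,0]<17)&(h[...,1]>210)&(h[...,2]>110))
def down(yaw): # tool z down, tool y at yaw+90deg in world
    return [0,np.cos(yaw/2),np.sin(yaw/2),0]
E
python3 - <<'E'
from h import *
A=lambda L:np.array(L,float)/4+[179.6,159.6]   # scene crop
B=lambda L:np.array(L,float)/4+[164.6,144.6]
# dish: board corners order (+x+y..): far-left, far-right, near-right, near-left in top
top=B([(463,94),(562,77),(607,272),(508,294)]); sc=A([(561,238),(490,365),(373,315)])
K=[[110,55,0],[110,-55,0],[-110,-55,0],[-110,55,0]]
for bt in(8,10,12):
    K=np.array(K,float);K[:,2]=bt
    f=lambda p:np.r_[(proj("top",tf(p,K))-top).ravel(),(proj("scene",tf(p,K[1:]))-sc).ravel()]
    r=least_squares(f,[480,-150,0.2]);print("dish",bt,r.x,r.cost,np.round(r.fun,1))
    f=lambda p:(proj("top",tf(p,K))-top).ravel()
    r1=least_squares(f,[480,-150,0.2]);print(" top only",r1.x,np.round(r1.fun,1))
d=r.x
# rail: base centres z~3, bar end points
Kb=lambda L,z:[[0,L,z],[0,-L,z]]
bt,bs=B([(105,217),(312,225)]),A([(57,153),(220,222)])
tt,ts=B([(76,198),(311,208)]),A([(47,20),(222,77)])
f=lambda p:np.r_[(proj("top",tf(p,Kb(p[3],4)))-bt).ravel(),(proj("scene",tf(p,Kb(p[3],4)))-bs).ravel(),(proj("top",tf(p,Kb(p[4],155)))-tt).ravel(),(proj("scene",tf(p,Kb(p[4],153)))-ts).ravel()]
r=least_squares(f,[460,150,0,100,105]);print("rail",r.x,np.round(r.fun,1))
for n in("top","scene"):
    im=np.load(f"pics/{n}0.npy"); m=orange(im)
    box_=m[150:215,285:320]; print(n,box_.sum(),np.argwhere(box_).mean(0)+[150,285])
M={}
for n in("top","scene"):
    m=orange(np.load(f"pics/{n}0.npy")).astype(np.float32); k=np.zeros_like(m);k[150:225,285:320]=m[150:225,285:320];M[n]=k
for z in(130,):
  for cams in(("top","scene"),("top",),("scene",)):
    g=lambda p:sum(np.abs(sil(n,p,z)-M[n]).sum() for n in cams)
    best=min((minimize(g,[d[0],d[1],d[2]+w],method="Nelder-Mead",options=dict(initial_simplex=[[d[0]+a,d[1]+b,d[2]+w+c] for a,b,c in((0,0,0),(10,0,0),(0,10,0),(0,0,.2))])) for w in(-.3,0,.3)),key=lambda r:r.fun)
    print("tag",cams,best.x,best.fun,[M[n].sum() for n in cams])
print(env.get_state()["tool_rot"])
E
```

```text
dish 8 [ 5.62719890e+02 -1.70636392e+02  2.28556450e-01] 9.574342746580143 [-0.  -0.2  0.1 -1.   0.3 -0.1 -0.1 -0.2  1.  -0.4  0.6 -1.3 -2.4  3. ]
 top only [ 5.61017503e+02 -1.70391707e+02  2.26799147e-01] [-0.   0.1  0.  -0.6  0.2  0.3 -0.2  0.2]
dish 10 [ 5.61828101e+02 -1.70949549e+02  2.29086424e-01] 9.34785027310983 [ 0.1 -0.1  0.2 -0.9  0.5  0.1 -0.  -0.1  1.  -0.8  0.7 -1.6 -2.5  2.6]
 top only [ 5.60733191e+02 -1.70158090e+02  2.26784881e-01] [-0.1  0.1  0.1 -0.7  0.3  0.4 -0.3  0.2]
dish 12 [ 5.60938216e+02 -1.71261503e+02  2.29616621e-01] 9.68301781946826 [ 0.2  0.   0.3 -0.8  0.7  0.2  0.1  0.1  1.  -1.1  0.7 -2.  -2.5  2.2]
 top only [ 5.60448891e+02 -1.69924474e+02  2.26770575e-01] [-0.1  0.1  0.1 -0.7  0.3  0.4 -0.3  0.2]
rail [ 5.12915460e+02  1.76190628e+02 -2.18405171e-02  1.10278225e+02
  1.12802711e+02] [ 0.5  0.   0.2  0.3 -0.1  0.3  0.3  0.2 -0.2  0.2 -0.5  0.2  0.  -1.1
  0.2 -0.4]
top 58 [187.36206897 302.12068966]
scene 69 [195.11594203 298.98550725]
tag ('top', 'scene') [ 5.55749440e+02 -1.71421767e+02  5.02367746e-01] 181.59375 [np.float32(58.0), np.float32(69.0)]
tag ('top',) [ 5.54972479e+02 -1.70878273e+02 -7.19444296e-02] 69.265625 [np.float32(58.0)]
tag ('scene',) [ 5.56703842e+02 -1.70815710e+02  5.05025378e-01] 104.890625 [np.float32(69.0)]
[-1.32538088e-05  2.24953082e-01  9.74369597e-01 -1.00079936e-05]
```

Run:
```python
from h import *
from scipy.ndimage import gaussian_filter
M={};W={}
for n in("top","scene"):
    h=cv2.cvtColor(np.load(f"pics/{n}0.npy"),cv2.COLOR_RGB2HSV).astype(int)
    r0,c0=(176,292) if n=="top" else (182,290)
    sub=h[r0:r0+28,c0:c0+20]
    m=(sub[...,0]>5)&(sub[...,0]<18)&(sub[...,1]>205)&(sub[...,2]>85)
    if n=="top" : print("top"); 
    print("\n".join("".join("#" if v else "." for v in r) for r in m))
    k=np.zeros((384,512),np.float32);k[r0:r0+28,c0:c0+20]=m;M[n]=k
for lab,cams in(("both",("top","scene")),("t",("top",)),("s",("scene",))):
    g=lambda p:sum(np.abs(sil(n,p,130)-M[n]).sum() for n in cams)
    rs=[minimize(g,[556,-171,w],method="Nelder-Mead",options=dict(initial_simplex=[[556+a,-171+b,w+c] for a,b,c in((0,0,0),(6,0,0),(0,6,0),(0,0,.15))])) for w in(-.1,.1,.25,.4)]
    for r in rs: print(lab,np.round(r.x,2),r.fun,M["top"].sum(),M["scene"].sum())
im=[]
for n,(r,c) in dict(top=(165,280),scene=(180,270)).items():
    I=np.load(f"pics/{n}0.npy")[r:r+50,c:c+50,::-1]; I=cv2.resize(I,(400,400),interpolation=cv2.INTER_CUBIC); J=I.copy()
    for b,p,z,col in [(b,rs[0].x,130,(0,255,0)) for b in []]+[(b,[556,-171,.227],130,(255,255,0)) for b in BOXES]:
        q=cv2.convexHull(((proj(n,tf(p,b,z))-[c,r]+.5)*8).astype(np.int32));cv2.polylines(J,[q],True,col,1)
    for b in (box(93,6,112,130),box(110,55,0,10)):
        q=cv2.convexHull(((proj(n,tf([560.8,-170.5,.227],b))-[c,r]+.5)*8).astype(np.int32));cv2.polylines(J,[q],True,(0,0,255),1)
    im.append(J)
cv2.imwrite("pics/ov.png",np.hstack(im))
```

```text
top
....................
....................
....................
....................
....................
....................
........#.###.......
......####..##......
.....#########......
.....#########......
......########......
........##..##......
......####..###.....
......#########.....
......#####..##.....
.......####..##.....
.........######.....
.......#######......
....................
....................
....................
....................
....................
....................
....................
....................
....................
....................
....................
....................
....................
.........###........
........####........
.......#####........
.......#####........
.......#####........
.......###.#........
.......#####........
.......####.........
........###.........
.......####.........
......#########.....
.....##########.....
....###########.....
...############.....
...############.....
..#############.....
..###.########......
..##......##.#......
..#........###......
..#........###......
...........###......
...........###......
...........###......
...........###......
...........###......
both [ 5.5433e+02 -1.7143e+02  4.0000e-01] 123.546875 82.0 148.0
both [ 5.5487e+02 -1.7093e+02  3.9000e-01] 123.0 82.0 148.0
both [ 5.5491e+02 -1.7077e+02  4.0000e-01] 123.671875 82.0 148.0
both [ 5.5599e+02 -1.7099e+02  4.0000e-01] 126.171875 82.0 148.0
t [ 5.5492e+02 -1.7059e+02  1.0000e-02] 46.046875 82.0 148.0
t [ 5.5473e+02 -1.6954e+02  7.0000e-02] 46.5 82.0 148.0
t [ 5.5488e+02 -1.7045e+02 -1.0000e-02] 45.453125 82.0 148.0
t [ 5.5457e+02 -1.7020e+02  3.0000e-02] 45.796875 82.0 148.0
s [ 5.5384e+02 -1.7150e+02  4.1000e-01] 69.703125 82.0 148.0
s [ 5.5361e+02 -1.7121e+02  4.2000e-01] 69.734375 82.0 148.0
s [ 5.5491e+02 -1.7064e+02  4.0000e-01] 69.40625 82.0 148.0
s [ 5.5587e+02 -1.7016e+02  4.1000e-01] 69.828125 82.0 148.0
```

View pics/ov.png

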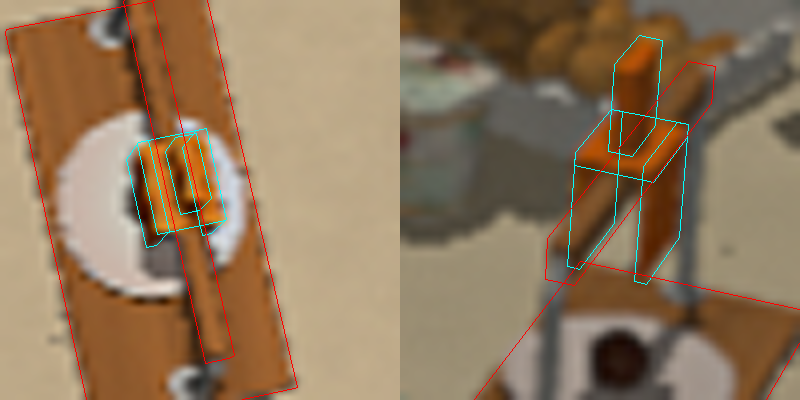

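Overlays for the tag and dish (x 556–561, y −171, yaw 0.23) match both views to within a few mm. The rail is at (513,176), yaw −0.022. I'm taking the tag now.

Run:
```python
from h import *
T=[556,-170.5];q=down(.235)
env.move_ptp([*T,245],q)
env.servo_line([*T,160],v=90,guard=8)
s=env.get_state();print(s["ee_pos"],s["contact_force"],s["t"])
from workcell import gripper_close
gripper_close();s=env.get_state();print(s["width"],s["gripper_force"],s["contact_force"],s["t"])
env.servo_line([*T,250],v=80)
s=env.get_state();print(s["ee_pos"],s["width"],s["t"])
for n in("scene","top"):
    np.save(f"pics/{n}1.npy",imaging.grab_frame(n))
a=np.load("pics/scene1.npy")[130:255,230:355,::-1];b=np.load("pics/top1.npy")[130:230,265:365,::-1]
cv2.imwrite("pics/l.png",np.hstack([cv2.resize(x,(400,400),interpolation=cv2.INTER_CUBIC) for x in(a,b)]))
```

```text
[ 556.34320547 -170.62995915  160.54957259] [ 0.0274591  -0.17862863  0.40353683] 4.6583
9.374617795649868 60.690168142318726 [-0.30452166 -0.05687303 -0.58622138] 5.3333
[ 555.75419996 -170.42488499  249.46671939] 8.925235754790632 6.6083
```

View pics/l.png

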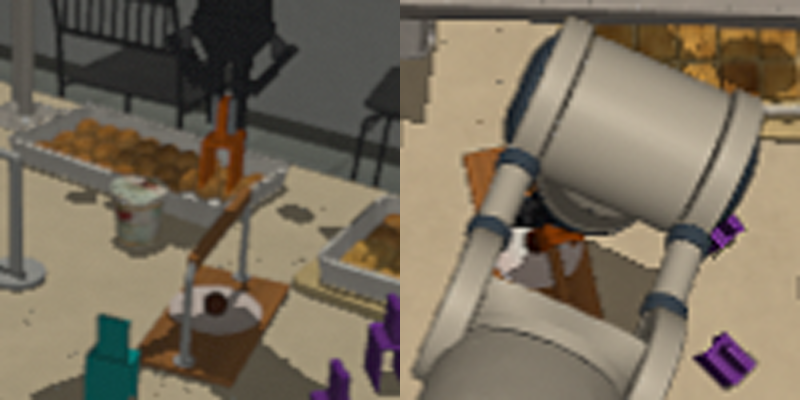

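The scene crop shows the tag held by its tab at crop (222,140), clear of the bar, with the dish level and the ball in the middle at crop (215,300). Next is hovering over the rail.

Run:
```python
from h import *
env.servo_line([513,176,252],down(1.549),v=170)
env.wait(.3)
s=env.get_state();print(s["ee_pos"],s["tool_rot"],s["width"],s["t"])
n="scene";I=imaging.grab_frame(n);np.save("pics/scene2.npy",I)
r,c=130,185;J=cv2.resize(I[r:r+110,c:c+110,::-1],None,fx=5,fy=5,interpolation=cv2.INTER_CUBIC)
p=[s["ee_pos"][0],s["ee_pos"][1],1.549]; z=s["ee_pos"][2]-30
def dr(p,b,z,col):
    q=cv2.convexHull(((proj(n,tf(p,b,z))-[c,r]+.5)*5).astype(np.int32));cv2.polylines(J,[q],True,col,1)
for b in BOXES: dr(p,b,z,(255,255,0))
dr([513,176,-.022],box(6,110,144,156),0,(0,0,255))
cv2.imwrite("pics/hov.png",J)
```

```text
[513.03386011 175.83725708 251.99598999] [-1.54703375e-06  7.14888833e-01  6.99238125e-01 -9.94438578e-06] 8.992121227847655 9.2083
```

View pics/hov.png

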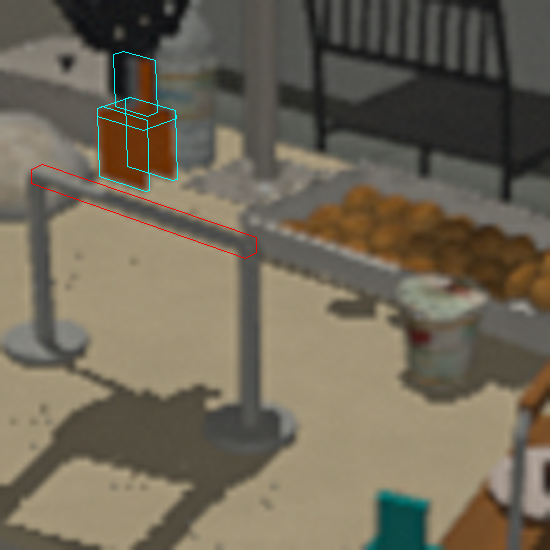

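Tag and rail overlays both fit to within about 1 px (tag at crop (137,145), bar mid at crop (145,208)). Lowering with a guard.

Run:
```python
from h import *
from workcell import release
h=env.servo_line([513,176,200],v=100,guard=6)
s=env.get_state();print(h,s["ee_pos"],s["contact_force"])
if not h:
    h=env.servo_line([513,176,182],v=40,guard=6)
    s=env.get_state();print(h,s["ee_pos"],s["contact_force"],s["torque"],s["t"])
n="scene";I=imaging.grab_frame(n)
r,c=130,185;J=cv2.resize(I[r:r+110,c:c+110,::-1],None,fx=5,fy=5,interpolation=cv2.INTER_CUBIC)
cv2.imwrite("pics/dn.png",J)
```

```text
False [513.25938656 176.06123204 200.35855813] [ 0.19487589  0.54084787 -0.32059616]
True [513.2897203  176.03693119 185.56877293] [-0.23325588  0.71062211  2.34791225] [-0.00898589 -0.17628621 -0.01422288] 10.325
```

View pics/dn.png

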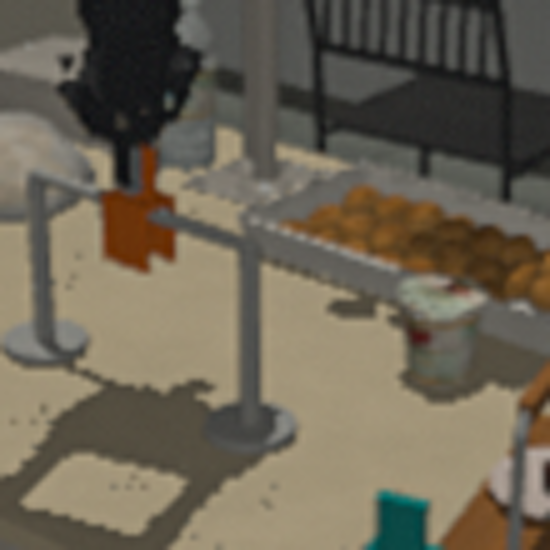

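The tag straddles the bar with its legs on either side at crop (140,230), and contact came at the expected height. Releasing, then refining the bare handle's pose.

Run:
```python
from h import *
from workcell import release
release();env.wait(.3)
env.servo_line([513,176,255],v=120)
s=env.get_state();print(s["ee_pos"],s["contact_force"],s["t"])
I={n:imaging.grab_frame(n) for n in("scene","top")}
for n in I:np.save(f"pics/{n}3.npy",I[n])
out=[]
for n,r,c in(("top",155,265),("scene",175,270)):
    J=cv2.resize(I[n][r:r+66,c:c+66,::-1],(400,400),interpolation=cv2.INTER_CUBIC);k=400/66
    for b in (box(93,6,112,130),box(110,55,0,10)):
        q=cv2.convexHull(((proj(n,tf([560.8,-170.5,.227],b))-[c,r]+.5)*k).astype(np.int32));cv2.polylines(J,[q],True,(255,255,0),1)
    out.append(J)
J=cv2.resize(I["scene"][130:230,185:285,::-1],(400,400),interpolation=cv2.INTER_CUBIC)
out=np.hstack(out); cv2.imwrite("pics/ov3.png",cv2.resize(np.vstack([np.hstack([J[:200],J[200:]]),out]),(800,600)))
```

```text
[512.66381257 175.90609958 254.40894751] [-0.0656883  -0.39980162 -0.31906576] 12.125
```

View pics/ov3.png

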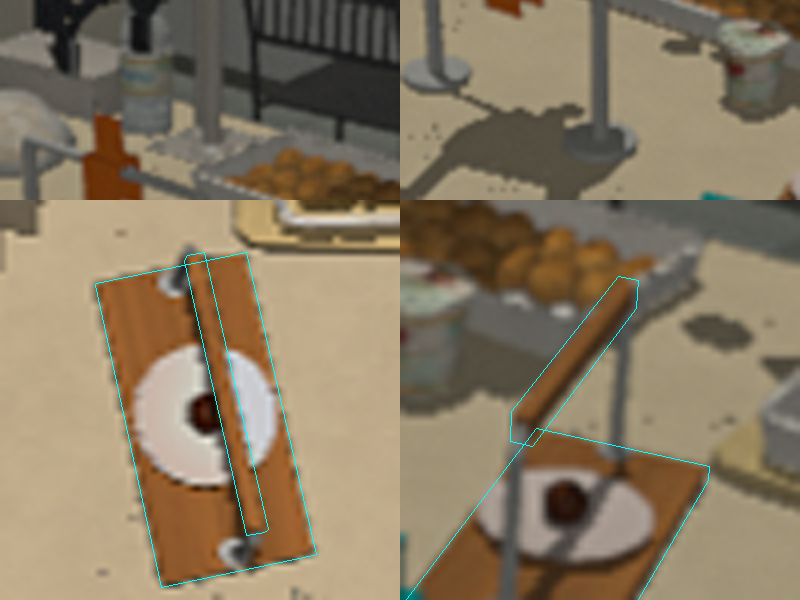

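The tag hangs on the rail, released and upright (panel (105,160)). The dish board overlay fits; the bar sits about 2 mm further towards +y. I'll grip the handle, lift slowly, check, then turn.

Run:
```python
from h import *
from workcell import gripper_close
D=[560,-168.5];q=down(.227)
env.servo_line([*D,200],q,v=170)
h=env.servo_line([*D,122],v=70,guard=8)
s=env.get_state();print(h,s["ee_pos"],s["contact_force"],s["t"])
if not h:
    gripper_close();s=env.get_state();print(s["width"],s["gripper_force"],s["contact_force"],s["torque"],s["t"])
    env.servo_line([*D,225],v=40);env.wait(.6)
    s=env.get_state();print(s["ee_pos"],s["width"],s["contact_force"],s["torque"],s["t"])
    I=imaging.grab_frame("scene");np.save("pics/scene4.npy",I)
    n="scene";r,c=130,240;J=cv2.resize(I[r:r+110,c:c+140,::-1],None,fx=5,fy=5,interpolation=cv2.INTER_CUBIC)
    for b in (box(93,6,112,130),box(110,55,0,10)):
        w=cv2.convexHull(((proj(n,tf([560.8,-168.5,.227],b,103))-[c,r]+.5)*5).astype(np.int32));cv2.polylines(J,[w],True,(255,255,0),1)
    cv2.imwrite("pics/lift.png",J)
```

```text
False [ 560.24375555 -168.60364851  122.43988526] [0.4744068  0.8728126  0.08231539] 15.7083
10.961759705637999 60.8517050743103 [ 0.28217655  0.39260277 -2.76161567] [-0.04853263 -0.00634993 -0.00824337] 16.375
[ 560.00400618 -168.52666539  225.02439537] 11.180673182605185 [ 0.05099944  0.044715   -2.96365466] [ 0.01804573 -0.03025055 -0.00646811] 19.7
```

View pics/lift.png

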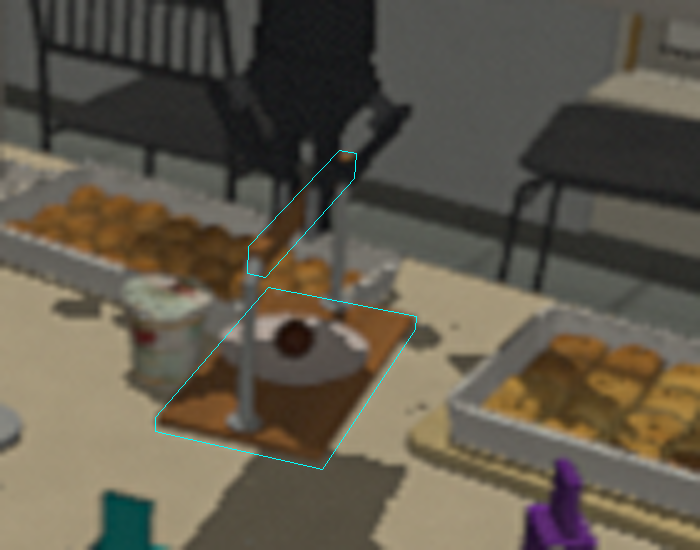

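The dish is up and matches its predicted level outline, with the ball centred at crop (295,338). Now I'll turn it slowly, check numerically and hand in.

Run:
```python
from h import *
from workcell import outline_of
a=env.get_state()["qpos"]; b=env.solve_ik([560,-168.5,250],down(1.549)); print(np.round(a,2),np.round(b,2))
env.servo_line([560,-168.5,250],down(1.549),v=7); env.wait(2)
s=env.get_state();print(s["ee_pos"],s["tool_rot"],s["width"],s["contact_force"],s["torque"],s["t"])
I=imaging.grab_frame("scene");np.save("pics/scene5.npy",I)
p=[560.5,-168.5,1.549]
# dark-brown ball blob vs predicted centre, and dish box vs predicted
print("ball pred",proj("scene",[[560,-168.5,128+14+14]]),"board pred",proj("scene",tf(p,box(110,55,0,10),128)).min(0),proj("scene",tf(p,box(110,55,0,10),128)).max(0))
g=I.max(2).astype(int); c=proj("scene",[[560,-168.5,156]])[0].astype(int)
w=g[c[1]-10:c[1]+11,c[0]-10:c[0]+11];m=w<65;print("dark blob",m.sum(),np.argwhere(m).mean(0)[::-1]+c-10)
for t in("dish","ball_center"):
    for d in outline_of("scene",t)[:2]:print(t,d["confidence"],d["box"])
m=orange(I);print("tag px",m[130:200,185:240].sum(),np.argwhere(m[130:200,185:240]).mean(0)[::-1]+[185,130], "pred",proj("scene",[[513,176,155]]))
```

```text
[-0.39  0.46  1.48  0.    1.2   0.95] [-0.39  0.44  1.45 -0.    1.26 -0.37]
[ 559.99616422 -168.50179985  250.01081237] [5.63521586e-06 7.14784865e-01 6.99344405e-01 3.14100208e-06] 11.044855879231607 [ 0.18168009 -0.18567367 -2.54126644] [-0.02625971 -0.00179944  0.02162107] 25.475
ball pred [[298.94836019 190.72603762]] board pred [262.18818155 181.84957984] [336.40755429 214.70184045]
dark blob 67 [297.28358209 193.25373134]
dish 0.81 [299.7, 183.7, 70.4, 52.6]
ball_center 0.64 [297.4, 191.5, 9.4, 9.0]
tag px 41 [211.85365854 167.85365854] pred [[212.37438139 170.13376789]]
```

```bash
python3 -c "
from workcell import env
env.wait(.5); print(env.finish_job())"
```

```text
the job is handed in; nothing more can be done
None
```

The job is handed in at about 26 s: the orange tag hangs astride the rail, and the dish is held level about 128 mm up, turned parallel to the rail, with the ball within about 5 mm of the middle by the last camera check (no verdict was returned).

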